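# Roll down the strips of a table top

## Task

Six thin oak strips lie on adhesive tabs on the small table-top panel and still stand proud of it. Take the hand roller from its cradle and roll it along the panel across the strips with firm, steady pressure, about 15 N and never more than 30 N, until every strip is bedded fully down, level with the end lippings. Let only the roller touch the panel, leave the other things on the bench alone, and hang the roller back in its cradle.

Things in the scene. Friction and masses are not known exactly. Their poses are not given: they have to be found in the camera images.
- panel: the work, fixed to the bench: a plywood panel 264 mm long (x axis), 100 mm wide (y), on two blocks padded with grey foam. Origin at bench level under its centre, z up. A lipping 18 mm wide closes each end (x = -132 to -114 and 114 to 132 mm). Between them lie six oak strips, each 37 mm (x) by 100 mm (y), 6 mm thick, side by side at 38 mm pitch
- panel_face (a point): point over the panel's centre, 52 mm above its origin, nominally level with the lippings' top faces, where the strips' faces must end; unbedded strips stand up to 4 mm higher. The panel really sits in its soft foam up to 9 mm above or below this point and up to 0.04 rad out of level along its length (3.8 mm at the end strips); no pose shows that: feel for it
- strip1 (a joint): how far the strip at panel x = -95 mm has been pressed down, in m: 0 is 4 mm proud, 0.004 is fully bedded; starts at 0 to 0.0012. It begins to sink at 7 N of force and sinks slowly on its tacky tabs (at 15 N about 18 mm/s), then stays down. More than 30 N damages it
- strip2 (a joint): the same for the strip at panel x = -57 mm
- strip3 (a joint): the same for the strip at panel x = -19 mm
- strip4 (a joint): the same for the strip at panel x = 19 mm
- strip5 (a joint): the same for the strip at panel x = 57 mm
- strip6 (a joint): the same for the strip at panel x = 95 mm
- roller_grip (a point): middle of the hand roller's upright wooden handle: flat-sided, 30 mm thick (x axis) by 36 mm (y), from 30 mm below to 30 mm above this point; z up the handle. Under it a wooden stock 30 mm (x) by 110 mm (y), 30 to 42 mm below this point, whose ends stick out as ears. About 0.35 to 0.6 kg in all
- wheel (a joint): turn of the roller's black rubber wheel, rad, 0 at the start. The wheel, 40 mm in diameter and 72 mm long, turns freely in a steel fork under the stock, axle along the roller's y axis 66 mm below the handle's middle, underside 86 mm below it; so it rolls along the roller's x axis, 20 mm per rad
- holder: the roller's cradle, fixed to the bench: plywood base 70 mm (x) by 130 mm (y) and two cheeks at y = -53 and 53 mm, 14 mm thick, 92 mm apart inside. Each cheek's top has a notch 38 mm wide (x), 9 mm deep, floor 60 mm above the base's underside, where the roller's ears rest, the wheel hanging between the cheeks (fork 80 mm wide). Origin at the centre of the underside; z up
- holder_seat (a point): where the middle of the handle is when the roller hangs in the cradle: 102 mm above the cradle's origin. The roller's x axis is then parallel to the cradle's, either way round
- screw_bin: yellow bin of screws, 100 x 130 x 60 mm, loose; origin at the centre of its underside. Leave alone
- glue: glue bottle, 60 mm diameter, 150 mm tall, loose; origin at the centre of its underside. Leave alone
- drill: cordless drill lying on its side, about 250 x 205 x 66 mm, loose; origin under its barrel, chuck towards +x, handle towards -y. Leave alone
Things that resemble listed ones, but are neither listed nor needed, are in the scene too. There is more than one size of the part that bears roller_grip; the job needs the largest.

How it is judged:
On the way, in this order (a step that is already met when the one before it is completed fails the run):
1. the roller is rolled on the strips under steady load: it presses on the panel with more than 5 N for half a second on end, after its wheel has turned by more than 3 rad (60 mm of rolling) either way (contact force between roller and panel above 5 N and (value of joint wheel above 3 rad or value of joint wheel below -3 rad)), for 0.5 s.
2. all six strips are bedded: each within 1.5 mm of fully down (value of joint each of strip1, strip2, strip3, strip4, strip5, strip6 above 0.0025 m), for 0.2 s.
At the end, for the whole second after the job is handed in: all six strips are within 1.5 mm of fully bedded, and the roller hangs at rest in its cradle, handle up (tilted less than 0.12 rad), its handle's middle 97 to 107 mm above the cradle's underside and within 15 mm of over its centre (all of step 2 and horizontal distance between roller_grip and holder below 0.015 m and z of roller_grip in the frame of holder between 0.097 and 0.107 m and angle between roller_grip's own z axis and vertical below 0.12 rad and linear speed of roller below 0.02 m/s); the robot touches nothing.
It fails at once if the roller presses on the panel with more than 30 N (contact force between roller and panel above 30 N).
It fails at once if the gripper or arm itself presses on the panel (more than 2 N) (contact force between any of the fingers, the arm and panel above 2 N).
It fails at once if the screw bin, the glue bottle or the drill is moved by more than 30 mm (distance of any of screw_bin, glue, drill from where it was at the start of the episode above 0.03 m).
It also fails if it takes over 72 s, if anything falls off the work surface, if the arm or the gripper's body presses on something with over 40 N, if the wrist force passes 120 N, or if a joint passes its speed limit or range.

## Robot

A 6-joint arm with a two-finger parallel gripper is mounted at the origin on the work surface. World frame = base frame: x ahead of the robot, y to its left, z up, the work surface at z = 0. Lengths are in m, angles in rad, forces in N, time in s.
With the tool pointing down it reaches from about 0.35 to 0.85 m from the base axis. Payload 8.1 kg.
Tool frame: the origin (TCP) lies between the finger pads; the fingertips stand 25 mm ahead of it and the grasp point (between the pads) lies 6 mm ahead of it; z points along the fingers, y is the line along which they close (so a half turn about z gives the same grasp; the last joint's range is limited). The gripper opens to 93 mm and grips with 3 to 60 N. Pads are 15 mm wide; open, the fingers measure 128 mm over their backs; the gripper's body (75 mm by 188 mm) begins 65 mm behind the grasp point.
Start: joints at [1.023, 0.13, 1.488, -0, 1.523, -0.085], TCP at [0.268, 0.537, 0.244] pointing down, gripper open.
Joint ranges: [-2.96, 2.96], [-0.89, 2.26], [0.02, 2.5], [-1.34, 4.48], [0, 2.73], [-2.66, 2.66]. Speed limits (rad/s): [2.39, 2.39, 2.79, 3.14, 3.14, 3.14].

## Interface

Orientations are given as a unit quaternion [w, x, y, z].
In Python, from station import robot, cams, job gives the robot as it stands.
- The arm moves only by the shell command python3 -m jog 'ROWS' [OPENING] [FORCE]. ROWS is JSON, a list of rows, each an object of numbers: "x", "y", "z": the shift along the tool's x, y, z in cm; "wx", "wy", "wz": the turn, a rotation vector about the tool's x, y, z in rad. In form: [{"x": .., "y": .., "z": .., "wx": .., "wy": .., "wz": ..}, ...]. A call has 1 to 5 rows; each row is the pose to reach, as a shift and turn from the pose commanded when the call began, along the tool's axes at that moment; what a row does not reach only later rows make up. A row lasts 1/10 s, in which the tool goes at most 50 mm and 8.59 degrees, less where a joint would pass 70% of its speed; a pose out of reach is approached as far as the arm can. A call with a gripper value outside its range is refused whole. OPENING is the opening, from 0 (shut) to 1 (fully open), set as the call begins (- or left out, the last holds). The fingers move at their own pace and stop on an object; FORCE is the grip in N (left out, the last holds). Time passes only in rows, so rows that repeat a pose let the fingers close. It gives the time, the measured TCP pose, the force, the opening and the grip force at its end, in the units of the state.
- robot.state(): the state, without advancing time (a new reading comes with each control period).
- cams.capture(name): name is "scene" or "top" or "wrist"; returns a dict with "color" (400x640x3 uint8, red, green, blue), "range_z" (400x640 float32, m along the optical axis (not along the pixel's ray), 0 where there is no reading), "fx", "fy", "cx", "cy" (pixels), "rvec" (rotation vector, rad) and "tvec" (3), from world to camera coordinates, as OpenCV has them. Camera axes: x right, y down, z forward; pixel columns grow to the right and rows downward; lengths in m; the calibration is good to about 2 mm. A picture is of the moment at which its call begins.
- job.sign_off(): hands the job in; it is judged then, once.
The state is a dict: "time_s": time; "joints": joint angles; "qd": joint speeds; "tau": joint torques, N m; "tool_pos": TCP position; "orientation": TCP orientation; "wrist_force": force on the tool from outside, world axes, zero at the start; "wrist_torque": the same for the moment, N m; "gripper_width": opening from 0.0 (shut) to 1.0 (fully open); "grasp_force": force on a finger pad.
Only numpy, scipy, OpenCV 4.12 (cv2) and the standard library are available. Lean on these libraries where they do the work, as an engineer would, in place of code of your own. Each camera call takes 0.05 s, during which the arm holds its last target. There are 200 camera calls.

## Working session

There is one attempt and no reset: what is moved stays moved. The work goes in short steps, Python scripts to look and compute and a shell command to move; the robot and the scene stay as the last step left them, time stands still between calls to the robot, and variables do not carry over. Pictures are saved under pics/ and viewed, at most 10 in all, crops included, and the job is handed in when it is done.

```bash
mkdir -p pics; ls
cat > h.py <<'E'
import numpy as np,cv2
from station import robot,cams,job
from scipy.spatial.transform import Rotation as Ro
def cap(n):
    c=cams.capture(n); R=cv2.Rodrigues(np.array(c['rvec'],float))[0]; t=np.array(c['tvec'],float).ravel()
    v,u=np.mgrid[0:400,0:640]; z=c['range_z']
    P=np.stack([(u-c['cx'])/c['fx']*z,(v-c['cy'])/c['fy']*z,z],-1)
    W=(P-t)@R; W[z==0]=np.nan
    return c,W
def save(c,f): cv2.imwrite('pics/'+f,c['color'][:,:,::-1])
E
python3 - <<'E'
from h import *
for n in('top','scene'):
    c,W=cap(n); save(c,n+'1.png'); np.savez(n+'.npz',W=W,color=c['color'],K=[c['fx'],c['fy'],c['cx'],c['cy']],rvec=c['rvec'],tvec=c['tvec'])
print(robot.state())
E
```

```text
pics
{'time_s': 0.1, 'joints': array([ 1.02260617e+00,  1.31103993e-01,  1.48914981e+00,  7.78416564e-06,
        1.52295578e+00, -8.54327061e-02]), 'qd': array([ 0.00056699, -0.0015397 , -0.00161138,  0.00036447, -0.00093095,
        0.00084781]), 'tau': array([ 2.02756246e-05, -5.61343074e+01, -4.93095803e+01,  7.68503523e-02,
        2.91386823e-02, -4.57356862e-05]), 'tool_pos': array([0.26761032, 0.53651233, 0.24269262]), 'orientation': array([-2.55562060e-04,  2.29319833e-01,  9.73350790e-01, -7.67020326e-04]), 'wrist_force': array([ 0.00630851, -0.85827016,  0.07604672]), 'wrist_torque': array([ 0.00080643,  0.01589762, -0.02209348]), 'grasp_force': 0.0, 'gripper_width': 0.994239465049135}
```

View pics/top1.png

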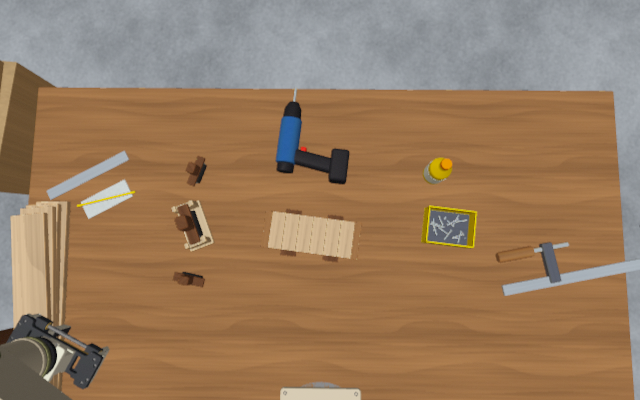

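View pics/scene1.png

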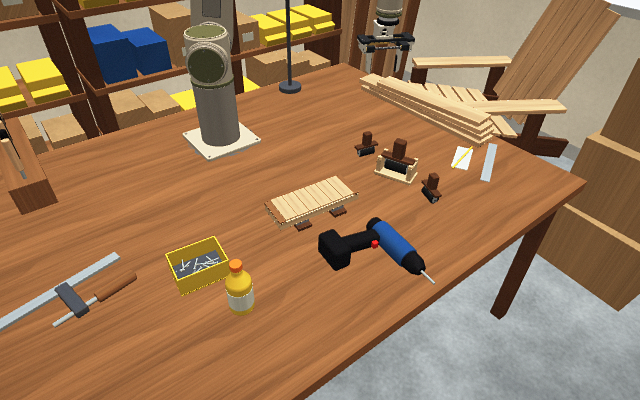

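The top view shows three rollers: (195,170) and (188,279) are small and stand loose, while (188,225) is large and hangs in the cradle, so I choose that one. The panel is at about (311,235), the drill at (310,150), the bin at (450,226) and the glue at (438,170).

Run:
```python
from h import *
d=np.load('top.npz');W=d['W'];col=d['color']
hsv=cv2.cvtColor(col,cv2.COLOR_RGB2HSV)
def rect(m,name):
    n,l,s,cc=cv2.connectedComponentsWithStats(m.astype(np.uint8))
    i=1+np.argmax(s[1:,4]); p=W[l==i]
    r=cv2.minAreaRect(p[:,:2].astype(np.float32)*1000)
    print(name,len(p),'rect',np.round(r[0],1),np.round(r[1],1),round(r[2],1),'z',np.round(np.nanpercentile(p[:,2],[2,50,98]),4)); return p
box=lambda u0,v0,u1,v1:np.pad(np.ones((v1-v0,u1-u0),bool),((v0,400-v1),(u0,640-u1)))
z=W[...,2]
p=rect(box(255,200,370,270)&(z>.04)&(z<.08),'panel')
r=rect(box(160,195,220,255)&(z>.115),'handle')
rect(box(160,195,220,255)&(z>.03),'all roller')
rect(box(160,195,220,255)&(z>.05)&(z<.08)&(hsv[...,2]>150),'light')
b=box(160,195,220,255)
print(np.histogram(z[b&(z>.01)],bins=np.arange(.01,.16,.01)))
# cradle light-wood parts
m=b&(hsv[...,2]>190)&(hsv[...,1]<120)
n,l,s,cc=cv2.connectedComponentsWithStats(m.astype(np.uint8))
print(s,cc)
for i in range(1,n):
    if s[i,4]>8: q=W[l==i]; print(i,np.nanmean(q,0).round(4))
for nm,bx in(('bin',(415,195,485,255)),('drill',(270,90,360,190)),('glue',(420,150,460,190)),('sm1',(180,150,212,190)),('sm2',(168,265,210,292))):
    rect(box(*bx)&(z>.015),nm)
c=cv2.resize(col[150:300,150:260],None,fx=4,fy=4,interpolation=cv2.INTER_CUBIC)
cv2.imwrite('pics/crop1.png',c[:,:,::-1])
```

```text
panel 3521 rect [519.8  30.1] [264.1 100.1] 83.1 z [0.0436 0.0512 0.0574]
handle 181 rect [543.6 361.2] [36.3 30.8] 21.6 z [0.119  0.1308 0.1358]
all roller 911 rect [543.1 361. ] [120.1  60.8] 22.0 z [0.0345 0.0709 0.1335]
light 89 rect [494.3 342. ] [14.2 59.1] 21.1 z [0.0557 0.0654 0.073 ]
(array([271,  24,  54,  91,  72, 194, 251,  19,  19,  20,  18,  67, 106,
         0]), array([0.01, 0.02, 0.03, 0.04, 0.05, 0.06, 0.07, 0.08, 0.09, 0.1 , 0.11,
       0.12, 0.13, 0.14, 0.15]))
[[     0      0    640    400 255656]
 [   188    201      5      5     19]
 [   194    201     19     45    261]
 [   172    207      4      5     13]
 [   178    214      1      1      1]
 [   184    232      4     10     12]
 [   185    243      4      6     15]
 [   190    245      4      2      4]
 [   201    245      4      3      5]
 [   198    247      1      1      1]
 [   190    248      7      3     13]] [[319.66211237 199.46510545]
 [190.05263158 202.84210526]
 [202.72796935 224.34099617]
 [173.53846154 208.84615385]
 [178.         214.        ]
 [185.58333333 236.16666667]
 [186.13333333 245.53333333]
 [191.5        245.5       ]
 [202.2        245.8       ]
 [198.         247.        ]
 [193.23076923 249.07692308]]
1 [0.6016 0.3587 0.068 ]
2 [0.5472 0.336  0.0168]
3 [0.5847 0.4029 0.0682]
5 [0.5133 0.3845 0.0116]
6 [0.4862 0.3653 0.0638]
10 [0.4774 0.3609 0.0126]
bin 1216 rect [ 545.1 -347.7] [131.1 100.1] 83.4 z [0.0152 0.0267 0.063 ]
drill 2557 rect [802.1  22.8] [205.7 252.1] 82.5 z [0.0297 0.0532 0.0692]
glue 563 rect [ 695.8 -310.9] [59.5 53.6] 44.3 z [0.0244 0.1011 0.1523]
sm1 387 rect [694.5 354.5] [28.4 84.6] 71.3 z [0.0172 0.0439 0.092 ]
sm2 345 rect [395.1 362.9] [85.4 29.9] 75.1 z [0.0181 0.045  0.092 ]
```

View pics/crop1.png

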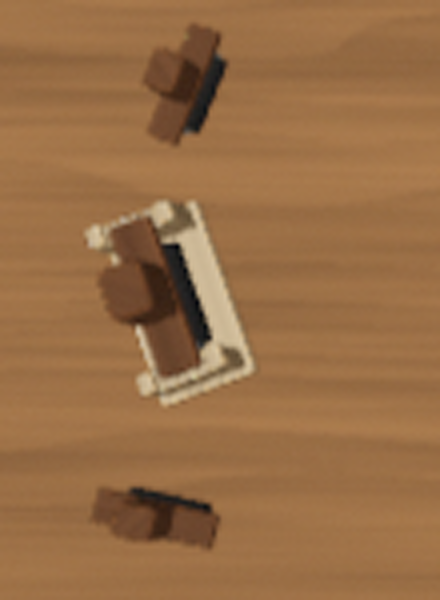

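The crop shows the cradle roller with its handle at (188,222); it is clearly larger than the two loose ones. Its handle measures 36×30 mm with its top at 0.133 m, which fits the description.

```bash
cat >> h.py <<'E'
def go(x,y,z,yaw):
    """print shift (cm) and turn to a tool-down pose, tool y at yaw deg"""
    s=robot.state(); q=s['orientation']; R=Ro.from_quat([q[1],q[2],q[3],q[0]])
    a=np.radians(yaw); yt=np.array([np.cos(a),np.sin(a),0]); zt=np.array([0,0,-1.]); 
    T=Ro.from_matrix(np.stack([np.cross(yt,zt),yt,zt],1))
    w=(R.inv()*T).as_rotvec()
    if abs(w[2])>np.pi/2: return go(x,y,z,yaw+180)
    print('cm',np.round(R.inv().apply(np.array([x,y,z])-s['tool_pos'])*100,2),'w',np.round(w,3),'F',np.round(s['wrist_force'],2))
E
python3 - <<'E'
from h import *
d=np.load('top.npz');W=d['W']
z=W[...,2]; m=np.zeros((400,640),bool); m[200:270,255:370]=1
P=W[m&(z>.035)&(z<.08)]
a=np.radians(83.1); ex=np.array([np.cos(a),np.sin(a)]); ey=np.array([-ex[1],ex[0]])
D=P[:,:2]-[.5198,.0301]; u=D@ex; v=D@ey
for lo in range(-132,132,22):
    k=(u>lo/1000)&(u<=(lo+22)/1000)&(abs(v)<.045); print(lo+11,k.sum(),np.round(np.median(P[k,2]),4))
go(.5435,.361,.20,111.8)
E
```

```text
-121 263 0.0466
-99 268 0.0498
-77 265 0.0501
-55 267 0.0503
-33 267 0.0505
-11 259 0.0513
11 270 0.0515
33 266 0.052
55 267 0.0527
77 267 0.0535
99 264 0.0545
121 256 0.0513
cm [-32.52  -3.38   4.27] w [-0.001 -0.001 -0.843] F [ 0.01 -0.86  0.08]
```

```bash
python3 -m jog '[{"x":-32.5,"y":-3.4,"z":4.2,"wz":-0.843},{"x":-32.5,"y":-3.4,"z":4.2,"wz":-0.843},{"x":-32.5,"y":-3.4,"z":4.2,"wz":-0.843},{"x":-32.5,"y":-3.4,"z":4.2,"wz":-0.843},{"x":-32.5,"y":-3.4,"z":4.2,"wz":-0.843}]' 1 30; python3 -c "
from h import *
go(.5435,.361,.20,111.8)"
```

```text
cm [-32.52  -3.38   4.27] w [-0.001 -0.001 -0.843] F [ 0.01 -0.86  0.08]validation failed for argument at $[0]...
```

```bash
python3 -m jog '[{"x":-32.5,"y":-3.4,"z":4.2,"wx":0,"wy":0,"wz":-0.843},{"x":-32.5,"y":-3.4,"z":4.2,"wx":0,"wy":0,"wz":-0.843},{"x":-32.5,"y":-3.4,"z":4.2,"wx":0,"wy":0,"wz":-0.843},{"x":-32.5,"y":-3.4,"z":4.2,"wx":0,"wy":0,"wz":-0.843},{"x":-32.5,"y":-3.4,"z":4.2,"wx":0,"wy":0,"wz":-0.843}]' 1 30; python3 -c "
from h import *
go(.5435,.361,.20,111.8)"
```

```text
time_s: 0.6
tool_pos: [0.4684, 0.4089, 0.2126]
orientation: [-0.0, -0.129, 0.992, -0.0]
wrist_force: [0.6, -0.5, 0.4]
gripper_width: 1.001
grasp_force: 0.0
cm [-6.04 -6.55  1.26] w [-0.    -0.001 -0.122] F [ 0.59 -0.49  0.41]
```

```bash
python3 -m jog '[{"x":-4.5,"y":-6,"z":1.2,"wx":0,"wy":0,"wz":-0.122},{"x":-4.5,"y":-6,"z":1.2,"wx":0,"wy":0,"wz":-0.122},{"x":-4.5,"y":-6,"z":1.2,"wx":0,"wy":0,"wz":-0.122},{"x":-4.5,"y":-6,"z":1.2,"wx":0,"wy":0,"wz":-0.122}]' 1 30
python3 - <<'E'
from h import *
c,W=cap('wrist'); save(c,'w1.png')
s=robot.state(); print(s['time_s'],s['tool_pos'])
z=W[...,2]; m=(z>.115)&(z<.145)&(np.hypot(W[...,0]-.5435,W[...,1]-.361)<.05)
n,l,st,cc=cv2.connectedComponentsWithStats(m.astype(np.uint8)); i=1+np.argmax(st[1:,4])
p=W[l==i]; pt=p[p[:,2]>np.percentile(p[:,2],98)-.006]
print(cc[i],st[i],cv2.minAreaRect(pt[:,:2].astype(np.float32)*1000),np.median(pt[:,2]))
go(.5435,.361,.20,111.8)
E
```

```text
time_s: 1.0
tool_pos: [0.5258, 0.3628, 0.2005]
orientation: [-0.001, -0.185, 0.983, -0.0]
wrist_force: [0.5, 0.7, -0.0]
gripper_width: 1.003
grasp_force: 0.0
1.05 [0.52531437 0.36356891 0.20095683]
[305.69384265 242.59064994] [ 287  218   38   49 1754] ((543.9791870117188, 359.806396484375), (34.862979888916016, 29.33388328552246), 21.514976501464844) 0.13193275370668575
cm [-1.6  -0.9   0.09] w [ 0.    -0.001 -0.007] F [-0.3   0.22  0.33]
```

View pics/w1.png

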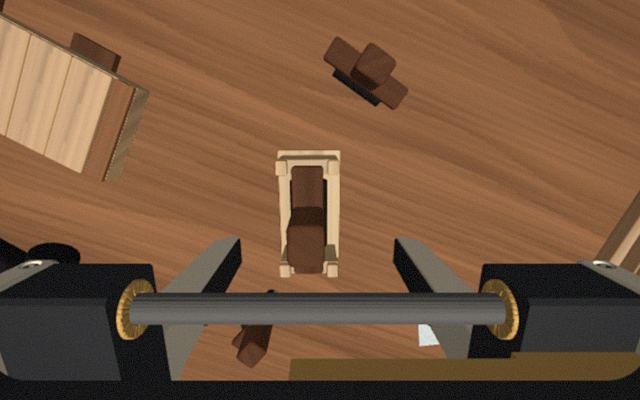

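The wrist view shows the big handle at (305,242) midway between the fingers, with the cradle square to the tool. I move down to it.

```bash
python3 -m jog '[{"x":-1.7,"y":-0.85,"z":0,"wx":0,"wy":0,"wz":-0.007},{"x":-1.7,"y":-0.85,"z":3.5,"wx":0,"wy":0,"wz":-0.007},{"x":-1.7,"y":-0.85,"z":7,"wx":0,"wy":0,"wz":-0.007},{"x":-1.7,"y":-0.85,"z":9.2,"wx":0,"wy":0,"wz":-0.007},{"x":-1.7,"y":-0.85,"z":9.2,"wx":0,"wy":0,"wz":-0.007}]' 1 30; python3 -c "
from h import *
go(.5438,.3604,.108,111.6)"
```

```text
time_s: 1.55
tool_pos: [0.541, 0.3615, 0.1049]
orientation: [-0.004, -0.19, 0.982, -0.001]
wrist_force: [-0.0, -0.4, -0.8]
gripper_width: 1.002
grasp_force: 0.0
cm [-0.21 -0.21 -0.31] w [-0.001 -0.007  0.006] F [-0.01 -0.39 -0.81]
```

```bash
python3 -m jog '[{"x":-0.1,"y":-0.2,"z":-0.2,"wx":0,"wy":0,"wz":0},{"x":-0.1,"y":-0.2,"z":-0.2,"wx":0,"wy":0,"wz":0}]' ; python3 -m jog '[{"x":0,"y":0,"z":0,"wx":0,"wy":0,"wz":0},{"x":0,"y":0,"z":0,"wx":0,"wy":0,"wz":0},{"x":0,"y":0,"z":0,"wx":0,"wy":0,"wz":0},{"x":0,"y":0,"z":0,"wx":0,"wy":0,"wz":0},{"x":0,"y":0,"z":0,"wx":0,"wy":0,"wz":0}]' 0 40; python3 -c "
from h import *
go(.5438,.3604,.108,111.6)"
```

```text
time_s: 1.75
tool_pos: [0.5476, 0.3614, 0.1143]
orientation: [0.002, -0.19, 0.982, 0.001]
wrist_force: [0.4, -0.4, 0.8]
gripper_width: 1.0
grasp_force: 0.0
time_s: 2.25
tool_pos: [0.5465, 0.36, 0.1113]
orientation: [-0.0, -0.189, 0.982, -0.0]
wrist_force: [-0.4, -0.0, -0.5]
gripper_width: 0.616
grasp_force: 0.0
cm [0.24 0.13 0.33] w [ 0.    -0.     0.004] F [-0.37 -0.03 -0.47]
```

```bash
python3 -m jog '[{"x":0.2,"y":0.1,"z":0.2,"wx":0,"wy":0,"wz":0},{"x":0.2,"y":0.1,"z":0.2,"wx":0,"wy":0,"wz":0},{"x":0.2,"y":0.1,"z":0.2,"wx":0,"wy":0,"wz":0},{"x":0.2,"y":0.1,"z":0.2,"wx":0,"wy":0,"wz":0},{"x":0.2,"y":0.1,"z":0.2,"wx":0,"wy":0,"wz":0}]' 0 40;python3 -m jog '[{"x":0,"y":0,"z":0,"wx":0,"wy":0,"wz":0},{"x":0,"y":0,"z":0,"wx":0,"wy":0,"wz":0}]' 0 40; python3 -c "
from h import *
go(.5438,.3604,.108,111.6)"
```

```text
time_s: 2.75
tool_pos: [0.5442, 0.3602, 0.1091]
orientation: [-0.0, -0.189, 0.982, -0.0]
wrist_force: [0.2, -0.3, -0.7]
gripper_width: 0.318
grasp_force: 40.0
time_s: 2.95
tool_pos: [0.5442, 0.3602, 0.1091]
orientation: [-0.0, -0.189, 0.982, -0.0]
wrist_force: [-0.5, -0.3, -1.5]
gripper_width: 0.322
grasp_force: 40.0
cm [0.03 0.03 0.11] w [-0.    -0.     0.004] F [-0.45 -0.33 -1.51]
```

```bash
python3 -m jog '[{"x":0,"y":0,"z":-1.5,"wx":0,"wy":0,"wz":0},{"x":0,"y":0,"z":-4,"wx":0,"wy":0,"wz":0},{"x":0,"y":0,"z":-7,"wx":0,"wy":0,"wz":0},{"x":0,"y":0,"z":-9,"wx":0,"wy":0,"wz":0},{"x":0,"y":0,"z":-9,"wx":0,"wy":0,"wz":0}]';python3 -m jog '[{"x":0,"y":0,"z":0,"wx":0,"wy":0,"wz":0},{"x":0,"y":0,"z":0,"wx":0,"wy":0,"wz":0},{"x":0,"y":0,"z":0,"wx":0,"wy":0,"wz":0}]'; python3 -c "
from h import *
c,W=cap('wrist'); save(c,'w2.png')
go(.5318,.1294,.20,83.1)"
```

```text
time_s: 3.45
tool_pos: [0.5462, 0.3614, 0.2045]
orientation: [0.004, -0.189, 0.982, 0.001]
wrist_force: [0.5, 1.0, -2.7]
gripper_width: 0.321
grasp_force: 40.0
time_s: 3.75
tool_pos: [0.5433, 0.3598, 0.1971]
orientation: [-0.002, -0.189, 0.982, -0.001]
wrist_force: [-0.8, -0.0, -4.1]
gripper_width: 0.321
grasp_force: 40.0
cm [  9.65 -20.96  -0.23] w [-0.001 -0.003  0.502] F [-0.17 -0.72 -3.9 ]
```

View pics/w2.png

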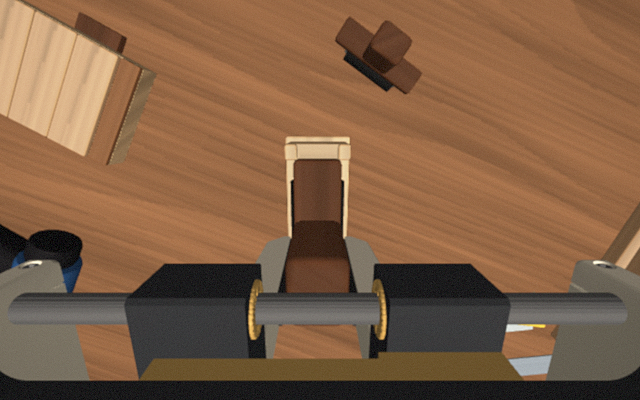

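The roller is held between the fingers at (318,255), clear of its cradle, and its weight reads about 4 N. Next is the panel's +y end.

```bash
python3 -m jog '[{"x":2,"y":-4.2,"z":0,"wx":0,"wy":0,"wz":0.1},{"x":4,"y":-8.4,"z":0,"wx":0,"wy":0,"wz":0.2},{"x":6,"y":-12.6,"z":0,"wx":0,"wy":0,"wz":0.3},{"x":8,"y":-17,"z":0,"wx":0,"wy":0,"wz":0.4},{"x":9.65,"y":-21,"z":0,"wx":0,"wy":0,"wz":0.5}]';python3 -m jog '[{"x":0,"y":0,"z":1,"wx":0,"wy":0,"wz":0},{"x":0,"y":0,"z":2,"wx":0,"wy":0,"wz":0},{"x":0,"y":0,"z":2,"wx":0,"wy":0,"wz":0},{"x":0,"y":0,"z":2,"wx":0,"wy":0,"wz":0},{"x":0,"y":0,"z":2,"wx":0,"wy":0,"wz":0}]'; python3 -c "
from h import *
go(.5318,.1294,.155,83.1)"
```

```text
time_s: 4.3
tool_pos: [0.5318, 0.1274, 0.1984]
orientation: [-0.001, 0.061, 0.998, -0.0]
wrist_force: [0.8, -0.6, -4.8]
gripper_width: 0.322
grasp_force: 40.0
time_s: 4.8
tool_pos: [0.5328, 0.1306, 0.1794]
orientation: [-0.0, 0.058, 0.998, 0.0]
wrist_force: [-0.0, 0.1, -3.4]
gripper_width: 0.321
grasp_force: 40.0
cm [ 0.08 -0.13  2.44] w [ 0.    -0.     0.003] F [-0.03  0.08 -3.42]
```

```bash
python3 -m jog '[{"x":0.1,"y":-0.1,"z":1,"wx":0,"wy":0,"wz":0},{"x":0.1,"y":-0.1,"z":2,"wx":0,"wy":0,"wz":0},{"x":0.1,"y":-0.1,"z":2.5,"wx":0,"wy":0,"wz":0},{"x":0.1,"y":-0.1,"z":2.5,"wx":0,"wy":0,"wz":0},{"x":0.1,"y":-0.1,"z":2.5,"wx":0,"wy":0,"wz":0}]'
python3 -m jog '[{"x":0,"y":0,"z":0.1,"wx":0,"wy":0,"wz":0},{"x":0,"y":0,"z":0.2,"wx":0,"wy":0,"wz":0},{"x":0,"y":0,"z":0.3,"wx":0,"wy":0,"wz":0},{"x":0,"y":0,"z":0.4,"wx":0,"wy":0,"wz":0},{"x":0,"y":0,"z":0.4,"wx":0,"wy":0,"wz":0}]'
```

```text
time_s: 5.3
tool_pos: [0.5315, 0.1286, 0.154]
orientation: [-0.0, 0.059, 0.998, -0.0]
wrist_force: [-0.6, -0.3, -3.2]
gripper_width: 0.321
grasp_force: 40.0
time_s: 5.8
tool_pos: [0.5316, 0.1286, 0.1501]
orientation: [-0.0, 0.059, 0.998, -0.0]
wrist_force: [-0.3, -0.8, -3.7]
gripper_width: 0.319
grasp_force: 40.0
```

```bash
python3 -m jog '[{"x":0,"y":0,"z":0.1,"wx":0,"wy":0,"wz":0},{"x":0,"y":0,"z":0.2,"wx":0,"wy":0,"wz":0},{"x":0,"y":0,"z":0.2,"wx":0,"wy":0,"wz":0}]'
```

```text
time_s: 6.1
tool_pos: [0.5315, 0.1286, 0.1481]
orientation: [-0.0, 0.059, 0.998, -0.0]
wrist_force: [-0.1, 0.7, -3.4]
gripper_width: 0.321
grasp_force: 40.0
```

```bash
for i in 1 ; do python3 -m jog '[{"x":0,"y":0,"z":0.05,"wx":0,"wy":0,"wz":0},{"x":0,"y":0,"z":0.1,"wx":0,"wy":0,"wz":0},{"x":0,"y":0,"z":0.1,"wx":0,"wy":0,"wz":0}]'; done
```

```text
time_s: 6.4
tool_pos: [0.5317, 0.1286, 0.1475]
orientation: [0.0, 0.059, 0.998, 0.0]
wrist_force: [-0.4, 0.3, -3.3]
gripper_width: 0.318
grasp_force: 40.0
```

```bash
python3 -m jog '[{"x":0,"y":0,"z":0.05,"wx":0,"wy":0,"wz":0},{"x":0,"y":0,"z":0.1,"wx":0,"wy":0,"wz":0},{"x":0,"y":0,"z":0.1,"wx":0,"wy":0,"wz":0}]'
```

```text
time_s: 6.7
tool_pos: [0.5318, 0.1287, 0.1469]
orientation: [0.0, 0.059, 0.998, 0.0]
wrist_force: [-1.9, 0.5, 2.8]
gripper_width: 0.32
grasp_force: 40.0
```

```bash
python3 -m jog '[{"x":0,"y":0,"z":0.05,"wx":0,"wy":0,"wz":0},{"x":0,"y":0,"z":0.1,"wx":0,"wy":0,"wz":0},{"x":0,"y":0,"z":0.15,"wx":0,"wy":0,"wz":0},{"x":0,"y":0,"z":0.15,"wx":0,"wy":0,"wz":0}]'
```

```text
time_s: 7.1
tool_pos: [0.5318, 0.1287, 0.145]
orientation: [0.0, 0.059, 0.998, 0.0]
wrist_force: [-2.2, 0.6, 3.8]
gripper_width: 0.323
grasp_force: 40.0
```

```bash
python3 -m jog '[{"x":0,"y":0,"z":0.05,"wx":0,"wy":0,"wz":0},{"x":0,"y":0,"z":0.1,"wx":0,"wy":0,"wz":0},{"x":0,"y":0,"z":0.1,"wx":0,"wy":0,"wz":0}]'
```

```text
time_s: 7.4
tool_pos: [0.5318, 0.1286, 0.1439]
orientation: [0.0, 0.059, 0.998, 0.0]
wrist_force: [-1.4, 0.1, 3.2]
gripper_width: 0.322
grasp_force: 40.0
```

```bash
python3 -m jog '[{"x":0,"y":0,"z":0.05,"wx":0,"wy":0,"wz":0},{"x":0,"y":0,"z":0.1,"wx":0,"wy":0,"wz":0},{"x":0,"y":0,"z":0.1,"wx":0,"wy":0,"wz":0}]'
```

```text
time_s: 7.7
tool_pos: [0.5319, 0.1287, 0.1435]
orientation: [0.0, 0.059, 0.998, 0.0]
wrist_force: [-4.8, 0.5, 8.4]
gripper_width: 0.32
grasp_force: 40.0
```

```bash
python3 -m jog '[{"x":0,"y":-0.3,"z":0.006,"wx":0,"wy":0,"wz":0},{"x":0,"y":-0.6,"z":0.012,"wx":0,"wy":0,"wz":0},{"x":0,"y":-0.9,"z":0.018,"wx":0,"wy":0,"wz":0},{"x":0,"y":-1.2,"z":0.024,"wx":0,"wy":0,"wz":0},{"x":0,"y":-1.5,"z":0.03,"wx":0,"wy":0,"wz":0}]'
```

```text
time_s: 8.2
tool_pos: [0.5301, 0.1138, 0.1431]
orientation: [0.0, 0.059, 0.998, 0.0]
wrist_force: [-3.3, 5.1, 9.8]
gripper_width: 0.324
grasp_force: 40.0
```

```bash
python3 -m jog '[{"x":0,"y":-0.3,"z":0.006,"wx":0,"wy":0,"wz":0},{"x":0,"y":-0.6,"z":0.012,"wx":0,"wy":0,"wz":0},{"x":0,"y":-0.9,"z":0.018,"wx":0,"wy":0,"wz":0}]'
```

```text
time_s: 8.5
tool_pos: [0.5291, 0.1055, 0.143]
orientation: [0.0, 0.059, 0.998, 0.001]
wrist_force: [-4.1, 1.9, 8.0]
gripper_width: 0.322
grasp_force: 40.0
```

```bash
python3 -m jog '[{"x":0,"y":-0.3,"z":0.006,"wx":0,"wy":0,"wz":0},{"x":0,"y":-0.6,"z":0.012,"wx":0,"wy":0,"wz":0},{"x":0,"y":-0.9,"z":0.018,"wx":0,"wy":0,"wz":0},{"x":0,"y":-1.2,"z":0.024,"wx":0,"wy":0,"wz":0},{"x":0,"y":-1.5,"z":0.03,"wx":0,"wy":0,"wz":0}]'
```

```text
time_s: 9.0
tool_pos: [0.5273, 0.0898, 0.1426]
orientation: [0.0, 0.059, 0.998, 0.0]
wrist_force: [-3.6, 0.3, 8.1]
gripper_width: 0.32
grasp_force: 40.0
```

```bash
python3 -m jog '[{"x":0,"y":-0.3,"z":0.006,"wx":0,"wy":0,"wz":0},{"x":0,"y":-0.6,"z":0.012,"wx":0,"wy":0,"wz":0},{"x":0,"y":-0.9,"z":0.018,"wx":0,"wy":0,"wz":0},{"x":0,"y":-1.2,"z":0.024,"wx":0,"wy":0,"wz":0},{"x":0,"y":-1.5,"z":0.03,"wx":0,"wy":0,"wz":0}]'
```

```text
time_s: 9.5
tool_pos: [0.5256, 0.0752, 0.1424]
orientation: [0.0, 0.059, 0.998, 0.0]
wrist_force: [-1.6, 5.6, 8.9]
gripper_width: 0.319
grasp_force: 40.0
```

```bash
python3 -m jog '[{"x":0,"y":-0.3,"z":0.006,"wx":0,"wy":0,"wz":0},{"x":0,"y":-0.6,"z":0.012,"wx":0,"wy":0,"wz":0},{"x":0,"y":-0.9,"z":0.018,"wx":0,"wy":0,"wz":0},{"x":0,"y":-1.2,"z":0.024,"wx":0,"wy":0,"wz":0},{"x":0,"y":-1.5,"z":0.03,"wx":0,"wy":0,"wz":0}]'
python3 -m jog '[{"x":0,"y":-0.3,"z":0.006,"wx":0,"wy":0,"wz":0},{"x":0,"y":-0.6,"z":0.012,"wx":0,"wy":0,"wz":0},{"x":0,"y":-0.9,"z":0.018,"wx":0,"wy":0,"wz":0},{"x":0,"y":-1.2,"z":0.024,"wx":0,"wy":0,"wz":0},{"x":0,"y":-1.5,"z":0.03,"wx":0,"wy":0,"wz":0}]'
```

```text
time_s: 10.0
tool_pos: [0.5237, 0.06, 0.142]
orientation: [0.0, 0.059, 0.998, 0.0]
wrist_force: [-3.7, 0.6, 7.4]
gripper_width: 0.324
grasp_force: 40.0
time_s: 10.5
tool_pos: [0.5219, 0.045, 0.1417]
orientation: [0.0, 0.059, 0.998, -0.0]
wrist_force: [-3.2, 1.0, 8.2]
gripper_width: 0.318
grasp_force: 40.0
```

```bash
python3 -m jog '[{"x":0,"y":-0.3,"z":0.006,"wx":0,"wy":0,"wz":0},{"x":0,"y":-0.6,"z":0.012,"wx":0,"wy":0,"wz":0},{"x":0,"y":-0.9,"z":0.018,"wx":0,"wy":0,"wz":0},{"x":0,"y":-1.2,"z":0.024,"wx":0,"wy":0,"wz":0},{"x":0,"y":-1.5,"z":0.03,"wx":0,"wy":0,"wz":0}]'
```

```text
time_s: 11.0
tool_pos: [0.5202, 0.0309, 0.1414]
orientation: [0.0, 0.059, 0.998, 0.001]
wrist_force: [-2.4, 2.3, 7.5]
gripper_width: 0.324
grasp_force: 40.0
```

```bash
python3 -m jog '[{"x":0,"y":-0.3,"z":0.012,"wx":0,"wy":0,"wz":0},{"x":0,"y":-0.6,"z":0.02,"wx":0,"wy":0,"wz":0},{"x":0,"y":-0.9,"z":0.03,"wx":0,"wy":0,"wz":0},{"x":0,"y":-1.2,"z":0.04,"wx":0,"wy":0,"wz":0},{"x":0,"y":-1.5,"z":0.05,"wx":0,"wy":0,"wz":0}]'
python3 -m jog '[{"x":0,"y":-0.3,"z":0.006,"wx":0,"wy":0,"wz":0},{"x":0,"y":-0.6,"z":0.012,"wx":0,"wy":0,"wz":0},{"x":0,"y":-0.9,"z":0.018,"wx":0,"wy":0,"wz":0},{"x":0,"y":-1.2,"z":0.024,"wx":0,"wy":0,"wz":0},{"x":0,"y":-1.5,"z":0.03,"wx":0,"wy":0,"wz":0}]'
```

```text
time_s: 11.5
tool_pos: [0.5184, 0.0152, 0.141]
orientation: [0.0, 0.059, 0.998, -0.0]
wrist_force: [-3.2, 0.6, 10.1]
gripper_width: 0.319
grasp_force: 40.0
time_s: 12.0
tool_pos: [0.5166, 0.0003, 0.1407]
orientation: [0.0, 0.059, 0.998, -0.0]
wrist_force: [-3.8, 3.4, 9.8]
gripper_width: 0.318
grasp_force: 40.0
```

```bash
python3 -m jog '[{"x":0,"y":-0.3,"z":0.006,"wx":0,"wy":0,"wz":0},{"x":0,"y":-0.6,"z":0.012,"wx":0,"wy":0,"wz":0},{"x":0,"y":-0.9,"z":0.018,"wx":0,"wy":0,"wz":0},{"x":0,"y":-1.2,"z":0.024,"wx":0,"wy":0,"wz":0},{"x":0,"y":-1.5,"z":0.03,"wx":0,"wy":0,"wz":0}]'
python3 -m jog '[{"x":0,"y":-0.3,"z":0.006,"wx":0,"wy":0,"wz":0},{"x":0,"y":-0.6,"z":0.012,"wx":0,"wy":0,"wz":0},{"x":0,"y":-0.9,"z":0.018,"wx":0,"wy":0,"wz":0},{"x":0,"y":-1.2,"z":0.024,"wx":0,"wy":0,"wz":0},{"x":0,"y":-1.5,"z":0.03,"wx":0,"wy":0,"wz":0}]'
```

```text
time_s: 12.5
tool_pos: [0.5148, -0.0146, 0.1403]
orientation: [0.0, 0.059, 0.998, -0.0]
wrist_force: [-3.4, 1.2, 7.9]
gripper_width: 0.319
grasp_force: 40.0
time_s: 13.0
tool_pos: [0.513, -0.0296, 0.14]
orientation: [0.0, 0.059, 0.998, -0.0]
wrist_force: [-2.5, 0.8, 9.0]
gripper_width: 0.319
grasp_force: 40.0
```

```bash
python3 -m jog '[{"x":0,"y":-0.3,"z":0.006,"wx":0,"wy":0,"wz":0},{"x":0,"y":-0.6,"z":0.012,"wx":0,"wy":0,"wz":0},{"x":0,"y":-0.9,"z":0.018,"wx":0,"wy":0,"wz":0},{"x":0,"y":-1.2,"z":0.024,"wx":0,"wy":0,"wz":0},{"x":0,"y":-1.5,"z":0.03,"wx":0,"wy":0,"wz":0}]'
python3 -m jog '[{"x":0,"y":-0.3,"z":0.006,"wx":0,"wy":0,"wz":0},{"x":0,"y":-0.6,"z":0.012,"wx":0,"wy":0,"wz":0},{"x":0,"y":-0.9,"z":0.018,"wx":0,"wy":0,"wz":0},{"x":0,"y":-1.2,"z":0.024,"wx":0,"wy":0,"wz":0},{"x":0,"y":-1.5,"z":0.03,"wx":0,"wy":0,"wz":0}]'
```

```text
time_s: 13.5
tool_pos: [0.5114, -0.0435, 0.1398]
orientation: [0.0, 0.059, 0.998, 0.001]
wrist_force: [-3.1, 3.1, 8.6]
gripper_width: 0.321
grasp_force: 40.0
time_s: 14.0
tool_pos: [0.5094, -0.0594, 0.1394]
orientation: [0.0, 0.059, 0.998, -0.0]
wrist_force: [-4.3, 0.4, 7.3]
gripper_width: 0.322
grasp_force: 40.0
```

```bash
python3 -m jog '[{"x":0,"y":-0.3,"z":0.006,"wx":0,"wy":0,"wz":0},{"x":0,"y":-0.6,"z":0.012,"wx":0,"wy":0,"wz":0},{"x":0,"y":-0.9,"z":0.018,"wx":0,"wy":0,"wz":0},{"x":0,"y":-0.9,"z":0.03,"wx":0,"wy":0,"wz":0},{"x":0,"y":-0.9,"z":0.04,"wx":0,"wy":0,"wz":0}]'
python3 -m jog '[{"x":0,"y":0.0,"z":0.02,"wx":0,"wy":0,"wz":0},{"x":0,"y":0,"z":0.02,"wx":0,"wy":0,"wz":0},{"x":0,"y":0,"z":0.02,"wx":0,"wy":0,"wz":0},{"x":0,"y":0,"z":0.02,"wx":0,"wy":0,"wz":0}]'
```

```text
time_s: 14.5
tool_pos: [0.5084, -0.0686, 0.1391]
orientation: [0.0, 0.06, 0.998, -0.0]
wrist_force: [-4.0, 0.2, 9.4]
gripper_width: 0.321
grasp_force: 40.0
time_s: 14.9
tool_pos: [0.5084, -0.0685, 0.1391]
orientation: [0.0, 0.059, 0.998, -0.0]
wrist_force: [-4.2, -0.3, 10.4]
gripper_width: 0.319
grasp_force: 40.0
```

```bash
python3 -m jog '[{"x":0,"y":0,"z":-1,"wx":0,"wy":0,"wz":0},{"x":0,"y":0,"z":-3,"wx":0,"wy":0,"wz":0},{"x":0,"y":0,"z":-6.1,"wx":0,"wy":0,"wz":0},{"x":0,"y":0,"z":-6.1,"wx":0,"wy":0,"wz":0},{"x":0,"y":0,"z":-6.1,"wx":0,"wy":0,"wz":0}]'
python3 -m jog '[{"x":0,"y":5,"z":0,"wx":0,"wy":0,"wz":0},{"x":0,"y":10,"z":0,"wx":0,"wy":0,"wz":0},{"x":0,"y":15,"z":0,"wx":0,"wy":0,"wz":0},{"x":0,"y":20,"z":0,"wx":0,"wy":0,"wz":0},{"x":0,"y":25,"z":0,"wx":0,"wy":0,"wz":0}]'
python3 -m jog '[{"x":0,"y":5,"z":0,"wx":0,"wy":0,"wz":-0.1},{"x":0,"y":10,"z":0,"wx":0,"wy":0,"wz":-0.2},{"x":0,"y":15,"z":0,"wx":0,"wy":0,"wz":-0.3},{"x":0,"y":17,"z":0,"wx":0,"wy":0,"wz":-0.4},{"x":0,"y":17,"z":0,"wx":0,"wy":0,"wz":-0.5}]'
python3 - <<'E'
from h import *
c,W=cap('top'); z=W[...,2]; m=np.zeros((400,640),bool); m[200:270,255:370]=1
P=W[m&(z>.035)&(z<.07)]
a=np.radians(83.1); ex=np.array([np.cos(a),np.sin(a)]); ey=np.array([-ex[1],ex[0]])
D=P[:,:2]-[.5198,.0301]; u=D@ex; v=D@ey
for x in (-122,-95,-57,-19,19,57,95,122):
    k=(abs(u*1000-x)<(8 if abs(x)>100 else 16))&(abs(v)<.045); print(x,k.sum(),np.round(np.median(P[k,2]),4))
go(.5442,.3602,.199,111.8); q=robot.state(); print(q['orientation'],q['joints'])
E
```

```text
time_s: 15.4
tool_pos: [0.5085, -0.0681, 0.1989]
orientation: [0.001, 0.059, 0.998, -0.0]
wrist_force: [-0.0, 0.1, -4.7]
gripper_width: 0.32
grasp_force: 40.0
time_s: 15.9
tool_pos: [0.5366, 0.1819, 0.1964]
orientation: [-0.002, 0.06, 0.998, -0.001]
wrist_force: [1.1, -0.2, -4.6]
gripper_width: 0.323
grasp_force: 40.0
time_s: 16.4
tool_pos: [0.5562, 0.3521, 0.1954]
orientation: [-0.002, -0.193, 0.981, -0.0]
wrist_force: [-0.3, -0.5, -4.2]
gripper_width: 0.322
grasp_force: 40.0
-122 196 0.0457
-95 387 0.0465
-57 388 0.047
-19 385 0.0481
19 384 0.0487
57 385 0.0499
95 386 0.0506
122 198 0.0507
cm [ 0.75  1.37 -0.36] w [-0.    -0.005  0.013] F [ 0.22 -0.14 -4.12]
[-2.19720400e-03 -1.95709745e-01  9.80659218e-01 -6.05237341e-04] [ 4.84038083e-01  3.13126929e-01  1.36665056e+00  8.37020979e-05
  1.46637249e+00 -1.48073047e+00]
```

All six strips now lie on the line between the lippings, within about 0.5 mm. I bring the roller back over the cradle.

```bash
python3 -m jog '[{"x":0.75,"y":1.37,"z":0,"wx":0,"wy":0,"wz":0.013},{"x":0.75,"y":1.37,"z":0,"wx":0,"wy":0,"wz":0.013},{"x":0.75,"y":1.37,"z":0,"wx":0,"wy":0,"wz":0.013},{"x":0.75,"y":1.37,"z":0,"wx":0,"wy":0,"wz":0.013},{"x":0.75,"y":1.37,"z":0,"wx":0,"wy":0,"wz":0.013}]'
python3 - <<'E'
from h import *
c,W=cap('wrist'); save(c,'w3.png')
go(.5442,.3602,.199,111.8); print(robot.state()['orientation'])
E
```

```text
time_s: 16.95
tool_pos: [0.5463, 0.3583, 0.1989]
orientation: [-0.0, -0.182, 0.983, -0.0]
wrist_force: [-0.1, -0.1, -3.7]
gripper_width: 0.32
grasp_force: 40.0
cm [0.13 0.25 0.  ] w [-0.    -0.    -0.013] F [-0.25 -0.35 -4.38]
[-7.23954328e-06 -1.82535031e-01  9.83199346e-01 -8.55752222e-05]
```

View pics/w3.png

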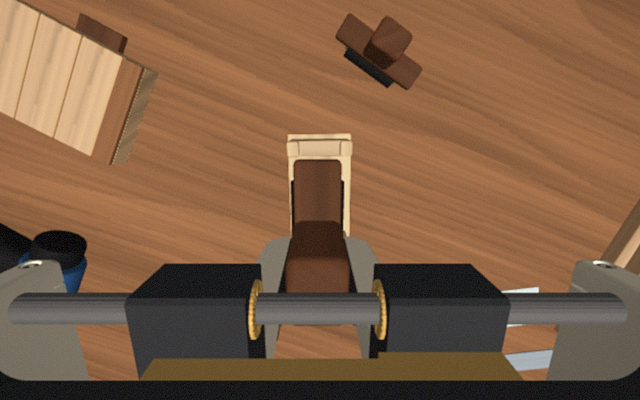

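The roller sits in the grip exactly as at pickup (318,255), with the cradle beneath it at (320,185). I lower it with the small remaining correction.

```bash
python3 -m jog '[{"x":0.13,"y":0.25,"z":0,"wx":0,"wy":0,"wz":-0.013},{"x":0.13,"y":0.25,"z":1,"wx":0,"wy":0,"wz":-0.013},{"x":0.13,"y":0.25,"z":2.5,"wx":0,"wy":0,"wz":-0.013},{"x":0.13,"y":0.25,"z":4,"wx":0,"wy":0,"wz":-0.013},{"x":0.13,"y":0.25,"z":4,"wx":0,"wy":0,"wz":-0.013}]'
python3 -m jog '[{"x":0,"y":0,"z":0,"wx":0,"wy":0,"wz":0},{"x":0,"y":0,"z":0,"wx":0,"wy":0,"wz":0},{"x":0,"y":0,"z":0,"wx":0,"wy":0,"wz":0}]'
python3 -c "
from h import *
go(.5442,.3602,.1091,111.8)"
```

```text
time_s: 17.5
tool_pos: [0.5416, 0.3596, 0.1544]
orientation: [-0.003, -0.189, 0.982, -0.001]
wrist_force: [-0.9, 0.4, -4.9]
gripper_width: 0.318
grasp_force: 40.0
time_s: 17.8
tool_pos: [0.5443, 0.3611, 0.1602]
orientation: [0.001, -0.189, 0.982, 0.0]
wrist_force: [0.6, -0.4, -4.0]
gripper_width: 0.325
grasp_force: 40.0
cm [ 0.06 -0.08  5.11] w [0.    0.002 0.001] F [ 0.59 -0.36 -3.99]
```

```bash
python3 -m jog '[{"x":0,"y":-0.04,"z":1,"wx":0,"wy":0,"wz":0},{"x":0,"y":-0.04,"z":2,"wx":0,"wy":0,"wz":0},{"x":0,"y":-0.04,"z":3,"wx":0,"wy":0,"wz":0},{"x":0,"y":-0.04,"z":4,"wx":0,"wy":0,"wz":0},{"x":0,"y":-0.04,"z":4.4,"wx":0,"wy":0,"wz":0}]'
python3 -m jog '[{"x":0,"y":0,"z":0.1,"wx":0,"wy":0,"wz":0},{"x":0,"y":0,"z":0.1,"wx":0,"wy":0,"wz":0},{"x":0,"y":0,"z":0.1,"wx":0,"wy":0,"wz":0}]'
python3 -c "
from h import *
go(.5442,.3602,.1091,111.8)"
```

```text
time_s: 18.3
tool_pos: [0.5429, 0.3599, 0.1128]
orientation: [-0.001, -0.189, 0.982, -0.0]
wrist_force: [0.0, -0.2, -4.9]
gripper_width: 0.319
grasp_force: 40.0
time_s: 18.6
tool_pos: [0.5444, 0.3607, 0.1148]
orientation: [0.0, -0.189, 0.982, 0.0]
wrist_force: [-0.1, -1.0, -4.8]
gripper_width: 0.317
grasp_force: 40.0
cm [ 0.03 -0.04  0.57] w [0.    0.001 0.001] F [-0.12 -1.04 -4.78]
```

```bash
python3 -m jog '[{"x":0,"y":-0.03,"z":0.15,"wx":0,"wy":0,"wz":0},{"x":0,"y":-0.03,"z":0.3,"wx":0,"wy":0,"wz":0},{"x":0,"y":-0.03,"z":0.45,"wx":0,"wy":0,"wz":0},{"x":0,"y":-0.03,"z":0.55,"wx":0,"wy":0,"wz":0},{"x":0,"y":-0.03,"z":0.55,"wx":0,"wy":0,"wz":0}]'
python3 -m jog '[{"x":0,"y":0,"z":0,"wx":0,"wy":0,"wz":0},{"x":0,"y":0,"z":0,"wx":0,"wy":0,"wz":0}]'
python3 -c "
from h import *
go(.5442,.3602,.1091,111.8)"
```

```text
time_s: 19.1
tool_pos: [0.5442, 0.3602, 0.1093]
orientation: [0.0, -0.189, 0.982, 0.0]
wrist_force: [-1.3, -1.2, 0.7]
gripper_width: 0.322
grasp_force: 40.0
time_s: 19.3
tool_pos: [0.5442, 0.3602, 0.1092]
orientation: [0.0, -0.189, 0.982, 0.0]
wrist_force: [-1.5, -2.0, 2.7]
gripper_width: 0.321
grasp_force: 40.0
cm [-0.   -0.    0.01] w [0.    0.    0.001] F [-1.54 -1.97  2.73]
```

Seated: the pose matches the pickup and the load has been taken off the wrist. I release and retreat upward.

```bash
N='{"x":0,"y":0,"z":0,"wx":0,"wy":0,"wz":0}'; python3 -m jog '[{"x":0,"y":0,"z":0,"wx":0,"wy":0,"wz":0},{"x":0,"y":0,"z":0,"wx":0,"wy":0,"wz":0},{"x":0,"y":0,"z":0,"wx":0,"wy":0,"wz":0},{"x":0,"y":0,"z":0,"wx":0,"wy":0,"wz":0},{"x":0,"y":0,"z":0,"wx":0,"wy":0,"wz":0}]' 1 40
python3 -m jog '[{"x":0,"y":0,"z":0,"wx":0,"wy":0,"wz":0},{"x":0,"y":0,"z":-0.5,"wx":0,"wy":0,"wz":0},{"x":0,"y":0,"z":-3,"wx":0,"wy":0,"wz":0},{"x":0,"y":0,"z":-6,"wx":0,"wy":0,"wz":0},{"x":0,"y":0,"z":-9,"wx":0,"wy":0,"wz":0}]'
python3 -m jog '[{"x":0,"y":0,"z":-2,"wx":0,"wy":0,"wz":0},{"x":0,"y":0,"z":-2,"wx":0,"wy":0,"wz":0},{"x":0,"y":0,"z":-2,"wx":0,"wy":0,"wz":0},{"x":0,"y":0,"z":-2,"wx":0,"wy":0,"wz":0}]'
python3 - <<'E'
from h import *
c,W=cap('wrist'); save(c,'w4.png')
z=W[...,2]; m=(z>.115)&(z<.145)&(np.hypot(W[...,0]-.5435,W[...,1]-.361)<.05)
n,l,st,cc=cv2.connectedComponentsWithStats(m.astype(np.uint8)); i=1+np.argmax(st[1:,4])
p=W[l==i]; pt=p[p[:,2]>np.percentile(p[:,2],98)-.006]
print(cv2.minAreaRect(pt[:,:2].astype(np.float32)*1000),np.median(pt[:,2]))
E
```

```text
time_s: 19.8
tool_pos: [0.5441, 0.3602, 0.1086]
orientation: [0.0, -0.189, 0.982, 0.0]
wrist_force: [0.8, -0.4, -0.2]
gripper_width: 0.699
grasp_force: 0.0
time_s: 20.3
tool_pos: [0.5438, 0.36, 0.1998]
orientation: [-0.0, -0.189, 0.982, -0.0]
wrist_force: [0.5, -0.1, 0.1]
gripper_width: 0.998
grasp_force: 0.0
time_s: 20.7
tool_pos: [0.5434, 0.3598, 0.2169]
orientation: [-0.001, -0.189, 0.982, -0.0]
wrist_force: [-0.1, -0.8, -0.8]
gripper_width: 1.002
grasp_force: 0.0
((543.9949340820312, 360.4941101074219), (34.16838073730469, 29.38128662109375), 20.884077072143555) 0.13199486969523067
```

View pics/w4.png

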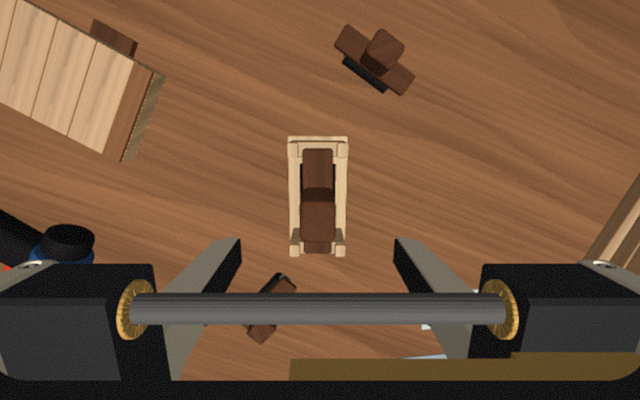

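The roller hangs in its cradle at (318,200), with its handle at the same place and height as at the start, and the gripper is clear of it. I hand the job in.

```bash
python3 -c "
from h import *
print(job.sign_off())"
```

```text
the job is handed in; nothing more can be done
None
```

The job is handed in at about 21 s of the 72 s allowed: all six strips measure level with the lippings to about 0.5 mm, contact force read about 11–14 N on the rolling pass (sampled at the end of each move), and the roller is back in its cradle; no verdict was returned.

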